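# Press the marble drip slab home under the coat hooks

## Robot

A 6-joint arm with a two-finger parallel gripper is mounted at the origin on the work surface. World frame = base frame: x ahead of the robot, y to its left, z up, the work surface at z = 0. Lengths are in m, angles in rad, forces in N, time in s.
With the tool pointing down it reaches from about 0.225 to 0.875 m from the base axis. Payload 3.4 kg.
Tool frame: the origin (TCP) lies at the very end of the fingers, on their centre line; the grasp point (between the pads) lies 19 mm behind it; z points along the fingers, y is the line along which they close (so a half turn about z gives the same grasp; the last joint's range is limited). The gripper opens to 85 mm and grips with 20 to 120 N. Pads are 22 mm wide; open, the fingers measure 114 mm over their backs; the gripper's body (76 mm by 85 mm) begins 54 mm behind the grasp point. The pads swing forward as they close: fully open they stand 13 mm farther back than shut.
Start: joints at [1.151, 0.276, 1.505, -0, 1.361, -0.121], TCP at [0.169, 0.55, 0.231] pointing down, gripper open.
Joint ranges: [-2.89, 2.89], [-0.75, 2.08], [0.22, 2.7], [-1.18, 4.32], [0.11, 2.71], [-2.7, 2.7]. Speed limits (rad/s): [2.57, 2.57, 3.14, 3.14, 3.14, 3.14].

## Interface

Orientations are given as a unit quaternion [w, x, y, z].
In Python, from rig import get_state, optics, sign_off gives the robot as it stands.
- The arm moves only by the tool send_rows, never from a script. Its argument "increments" is a list of rows, each an object with "gripper": the gripper's target within -1 to 1 (shut at 1, half-way at 0, fully open at -1); "linear": the shift along the world's x, y, z in m, a list of three; "delta_rot": the turn, a rotation vector about the world's x, y, z in rad, a list of three. In form: [{"gripper": gripper, "linear": [dx, dy, dz], "delta_rot": [rx, ry, rz]}, ...]. A call has 1 to 8 rows; each row is the pose to reach, as a shift and turn from the pose commanded when the call began; what a row does not reach only later rows make up. A row lasts 1/10 s, in which the tool goes at most 50 mm and 8.59 degrees, less where a joint would pass 70% of its speed; a pose out of reach is approached as far as the arm can. A call with a gripper value outside its range is refused whole. The fingers move at their own pace and stop on an object; "newtons" is the grip in N (left out, the last holds). Time passes only in rows, so rows that repeat a pose let the fingers close. It gives the time, the measured TCP pose, the force, the opening and the grip force at its end, in the units of the state.
- get_state(): the state, without advancing time (a new reading comes with each control period).
- optics.get_image(name): name is "scene" or "top"; returns a dict with "pixels" (480x640x3 uint8, blue, green, red), "K" (3x3 intrinsics, pixels), "k1" (the pictures are not rectified: a ray, as slopes to the right and down, at radius r is drawn at 1 + k1 r^2 times it, then the intrinsics apply), "rvec" (rotation vector, rad) and "tvec" (3), from world to camera coordinates, as OpenCV has them. Camera axes: x right, y down, z forward; pixel columns grow to the right and rows downward; lengths in m; the calibration is good to about 2 mm. A picture is of the moment at which its call begins. There is no depth.
- sign_off(): hands the job in; it is judged then, once.
The state is a dict: "clock": time; "qpos": joint angles; "qd": joint speeds; "effort": joint torques, N m; "position": TCP position; "ee_rot": TCP orientation; "contact_force": force on the tool from outside, world axes, zero at the start; "moment": the same for the moment, N m; "width": finger opening in m; "gripper_force": force on a finger pad.
Only numpy, scipy, OpenCV 4.12 (cv2) and the standard library are available. Lean on these libraries where they do the work, as an engineer would, in place of code of your own. Each camera call takes 0.05 s, during which the arm holds its last target. There are 200 camera calls.

## Task

One of the two cherry cradles under the coat hooks has lost its marble drip slab: take the loose slab, lay it square on the spring bolts of the empty cradle, then press it down against its rubber buffers until both ends have snapped under the bolts and it stays down level, like the slab next to it. Press firmly but do not force it hard onto the wooden bed, for thin marble cracks, and come in at a slant under the low hooks. Leave the shoehorn and everything else where it is, and let go of the slab at the end.

Things in the scene. Friction and masses are not known exactly. Their poses are not given: they have to be found in the camera images.
- slab: the loose marble slab, 120 (its x) by 66 (y) by 10 mm, about 0.2 kg, at the start flat and right side up on the shelf; origin at the centre of its underside, z up. Lower 4 mm full length; above that both short ends are cut back 7 mm, a step for the bolts (top face 106 x 66). Long sides plain: grip across the 66 mm. Same either way round.
- open_cradle: fixed dark cherry cradle without a slab, the left or the right one of the two. Origin under its centre at shelf height; x along the slab's length, away from the robot, z up. End rails: inner faces at x = +-61.5 mm, 18 mm thick, plumb to 27 mm up, then flared 4 mm outward at 45 degrees to the top at 31 mm. A slab snapped home has its origin 14.5 mm above this one; 1.5 mm play each way.
- bed: the cradle's wooden bed, a block 46 mm wide (y), top 13 mm up; origin as the cradle's. Four rubber buffers (x = +-45, y = +-14 mm) stand 4.5 mm above it. Corner returns from the rails (x = +-48 to +-61 mm, inner faces at y = +-35) hold the slab sideways, as high and flared as the rails; between x = -48 and 48 the long sides are open for fingers; the slab overhangs 10 mm.
- far_bolts (a point): midway between the noses of the far rail's two brass spring bolts (y = +-18 mm), which stand 5 mm inside the rail: bevelled above, flat below, underside 18.5 mm up. A slab laid in rests on the four bevels, underside about 23 mm up. Press slowly near one end: its bolts give at 8 to 15 N, then the buffers push back and at 10 to 20 N the bolts snap out over the step.
- near_bolts (a point): the same for the near rail, the one towards the robot. An end is home when its underside stays about 14.5 mm up after letting go; let go before the snap, it rises 3 mm or more. The solid bed stops it at 13 mm; pressing on the bed with 35 N on top of the buffers' 20 N cracks the marble.
- filled_cradle: the other cradle, the same, with its slab snapped home, top 24.5 mm up; fixed, nothing to do there. Origin and axes as for the open cradle; the centres are 170 mm apart, side by side.
- rack: fixed hook rail: dark cherry backboard 400 mm wide, 245 to 313 mm up, on two uprights. Origin at shelf height midway between the cradles; x away from the robot, y to the left. Board's front face at x = 115 mm, uprights (22 x 26 mm, feet 90 x 30) at x = 144, y = +-185 mm.
- hook_left (a point): lowest point, 209 mm up, of the brass coat hook over the left cradle: a 9 mm bar from the board (rack x = 111, 274 up) down to here (x = 8) and up to a 15 mm ball at x = -12, 235 up, right above the slab's middle. An upright gripper strikes it; one leaned back towards the robot 25 to 40 degrees, fingers pointing forward and down, clears it.
- hook_right (a point): the same for the hook over the right cradle
- shoehorn_end (a point): lower end of the horn shoehorn, 200 mm long, which hangs freely swinging on a third, shorter hook at the left end of the rack (rack y = 172 mm, x = 75 to 90 mm), its end about 63 mm above the shelf; not to be moved.
- tree_left: cedar shoe tree with split toe, 250 x 90 x 80 mm, origin under its middle, toe to its +x; bystander
- tree_right: the other cedar shoe tree, the same; bystander
- boot_jack: cast brass boot jack, 290 x 100 x 50 mm, origin under its middle; bystander
- tap_block: steel heel tap block, 80 x 60 x 44 mm, origin under its centre; bystander
- egg: marble egg standing on its flattened end, 47 mm across, 62 mm high, origin under it; bystander
- brush: shoe brush lying bristles down, 165 x 54 x 42 mm, origin under its centre; bystander
- polish_tin: round steel polish tin, 78 mm across, 24 mm high, origin under its centre; bystander
Mind the look-alikes: they are no part of the job. Of the things like the slab, leave any that is purple; of the rest the larger one is meant.

How it is judged:
On the way:
1. the slab lies square on the bolts of the empty cradle, not yet pressed home (x of slab in the frame of open_cradle between -0.006 and 0.006 m and y of slab in the frame of open_cradle between -0.006 and 0.006 m and z of slab in the frame of open_cradle between 0.0165 and 0.03 m and angle between slab's own z axis and vertical below 0.13 rad and angle between the x axis of slab and the x axis of open_cradle, either way round below 0.1 rad), for 0.2 s.
At the end, for the whole second after the job is handed in: The slab is snapped home in the empty cradle: within 4 mm of its middle, its underside 12.5 to 15.7 mm above the shelf (14.5 when home), level within 0.02 rad, at rest and released (x of slab in the frame of open_cradle between -0.004 and 0.004 m and y of slab in the frame of open_cradle between -0.004 and 0.004 m and z of slab in the frame of open_cradle between 0.0125 and 0.0157 m and angle between slab's own z axis and vertical below 0.02 rad and linear speed of slab below 0.02 m/s); the robot touches nothing.
It fails at once if the slab is forced onto the wooden bed with more than 35 N (marble cracks) (contact force between slab and bed above 35 N).
It fails at once if the shoehorn's end is swung more than 60 mm (distance of shoehorn_end from where it was at the start of the episode above 0.06 m).
It fails at once if a bystander is moved more than 30 mm (distance of any of tree_left, tree_right, boot_jack, tap_block, egg, brush, polish_tin from where it was at the start of the episode above 0.03 m).
It also fails if it takes over 70 s, if anything falls off the work surface, if the arm or the gripper's body presses on something with over 40 N, if the wrist force passes 120 N, or if a joint passes its speed limit or range.

## Working session

There is one attempt and no reset: what is moved stays moved. The work goes in short steps, Python scripts to look and compute and a tool call to move; the robot and the scene stay as the last step left them, time stands still between calls to the robot, and variables do not carry over. Pictures are saved under pics/ and viewed, at most 10 in all, crops included, and the job is handed in when it is done.

Besides the shell and the picture viewer there is one more tool, called as name(argument=value, ...) on one line, values as JSON. send_rows: Moves the arm, as the interface text tells. Its arguments: {"type":"object","properties":{"increments":{"type":"array"},"newtons":{"type":"number"}},"required":["increments"]}

```bash
mkdir -p pics; ls
python3 - <<'E'
from rig import get_state, optics
import cv2,pickle
s=get_state();print(s)
for n in("scene","top"):
    d=optics.get_image(n);cv2.imwrite(f"pics/{n}0.png",d["pixels"]);pickle.dump(d,open(n+".pkl","wb"))
    print(n,d["K"],d["k1"],d["rvec"],d["tvec"])
E
```

```text
pics
{'clock': 0.0, 'qpos': array([ 1.15102330e+00,  2.76582676e-01,  1.50614310e+00,  4.71252415e-05,
        1.36069395e+00, -1.20989820e-01]), 'qd': array([-6.61465545e-04, -1.62286365e-03,  1.31754331e-03,  7.20974846e-06,
        1.03235711e-03,  2.57597585e-03]), 'effort': array([-9.20242819e-04, -4.16778266e+01, -2.45801675e+01,  8.90603746e-05,
        1.09728271e-02,  5.66159727e-06]), 'position': array([0.16902109, 0.54904175, 0.23044277]), 'ee_rot': array([-2.66207176e-04,  1.48841359e-01,  9.88860665e-01, -8.74191356e-04]), 'contact_force': array([-0.57882385,  1.10863805,  0.20397129]), 'moment': array([ 0.0017253 , -0.01080713, -0.02619233]), 'gripper_force': 0.0, 'width': 0.085393258107608}
scene [[560.79409806   0.         326.37422915]
 [  0.         560.79409806 240.9391003 ]
 [  0.           0.           1.        ]] 0.054374437577683496 [ 1.93158154  1.82815574 -0.57438942] [-0.03106774 -0.30898026  1.85199032]
top [[607.74599993   0.         320.99313474]
 [  0.         607.74599993 237.44110166]
 [  0.           0.           1.        ]] -0.01861151069341422 [ 2.20085907 -2.16115527  0.11983133] [-1.50816097e-03  4.91303620e-01  2.04997566e+00]
```

View pics/scene0.png

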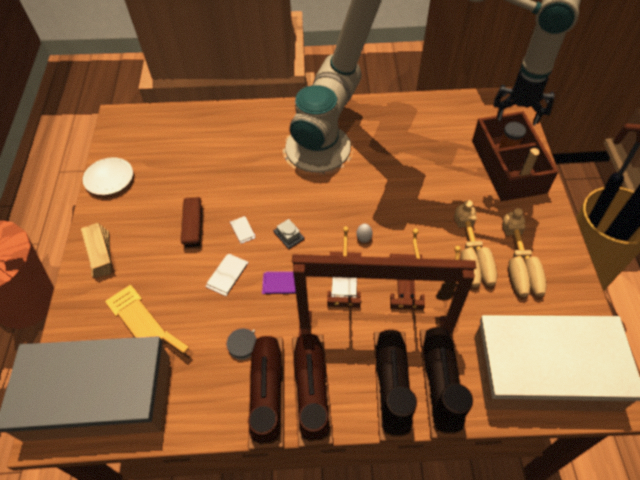

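View pics/top0.png

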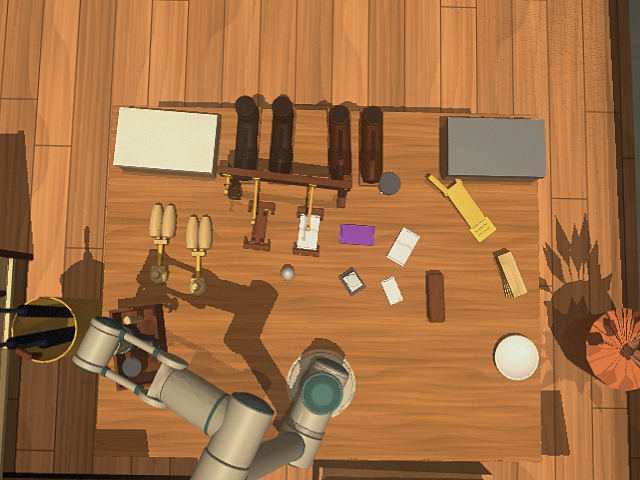

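Top picture: the open cradle is the left one at (260,225) and the filled one is at (308,232). Slab candidates are white large (403,246), white small (391,290), purple (357,235) and the slab in the filled cradle (308,232). The tap block is at (351,280). I choose the larger white one at (403,246) and check it in a crop.

```bash
cat > h.py <<'E'
import numpy as np,cv2
from scipy.optimize import least_squares
def proj(d,P):
    P=np.atleast_2d(np.array(P,float));R=cv2.Rodrigues(d["rvec"])[0]
    c=P@R.T+np.ravel(d["tvec"]);s=c[:,:2]/c[:,2:]
    s=s*(1+d["k1"]*(s**2).sum(1,keepdims=True));K=d["K"]
    return s*[K[0,0],K[1,1]]+[K[0,2],K[1,2]]
def unproj(d,uv,z):
    dist=np.array([d["k1"],0,0,0,0.])
    s=cv2.undistortPoints(np.array(uv,float).reshape(-1,1,2),d["K"],dist).reshape(-1,2)
    R=cv2.Rodrigues(d["rvec"])[0];C=-R.T@np.ravel(d["tvec"])
    r=np.c_[s,np.ones(len(s))]@R
    return C+r*((z-C[2])/r[:,2])[:,None]
def white(d,c,rad,th=150):
    u,v=c;I=d["pixels"][v-rad:v+rad,u-rad:u+rad].astype(int)
    m=((I.min(2)>th)&(I.max(2)-I.min(2)<60)).astype(np.uint8)
    n,l,st,_=cv2.connectedComponentsWithStats(m)
    k=1+np.argmax(st[1:,4]);ys,xs=np.where(l==k)
    return np.c_[xs+u-rad,ys+v-rad].astype(np.float32)
E
python3 - <<'E'
from h import *
import pickle
t=pickle.load(open("top.pkl","rb"));s=pickle.load(open("scene.pkl","rb"))
for nm,d,c in(("top big",t,(403,246)),("top small",t,(391,290)),("scene big",s,(227,274)),("scene small",s,(242,229))):
    p=white(d,c,28);W=unproj(d,p,0.009)[:,:2].astype(np.float32)
    r=cv2.minAreaRect(W);print(nm,len(p),W.mean(0),r)
a=cv2.resize(t["pixels"][160:310,215:425],None,fx=3.8,fy=3.8,interpolation=cv2.INTER_CUBIC)
cv2.imwrite("pics/crop1.png",a)
a=cv2.resize(s["pixels"][215:345,200:490],None,fx=2.75,fy=2.75,interpolation=cv2.INTER_CUBIC)
cv2.imwrite("pics/crop2.png",a)
E
```

```text
top big 656 [ 0.46718082 -0.27478662] ((0.4669177234172821, -0.2747558057308197), (0.06603173911571503, 0.11898040771484375), 60.80949783325195)
top small 350 [ 0.31529775 -0.23711921] ((0.31577932834625244, -0.23715464770793915), (0.08519796282052994, 0.04826120287179947), 23.760513305664062)
scene big 816 [ 0.47579575 -0.2740473 ] ((0.4747186005115509, -0.2741239070892334), (0.06434276700019836, 0.11774507910013199), 61.09105682373047)
scene small 336 [ 0.3248774  -0.23346822] ((0.3253285586833954, -0.23304903507232666), (0.0844462662935257, 0.04439893737435341), 23.86375617980957)
```

View pics/crop1.png

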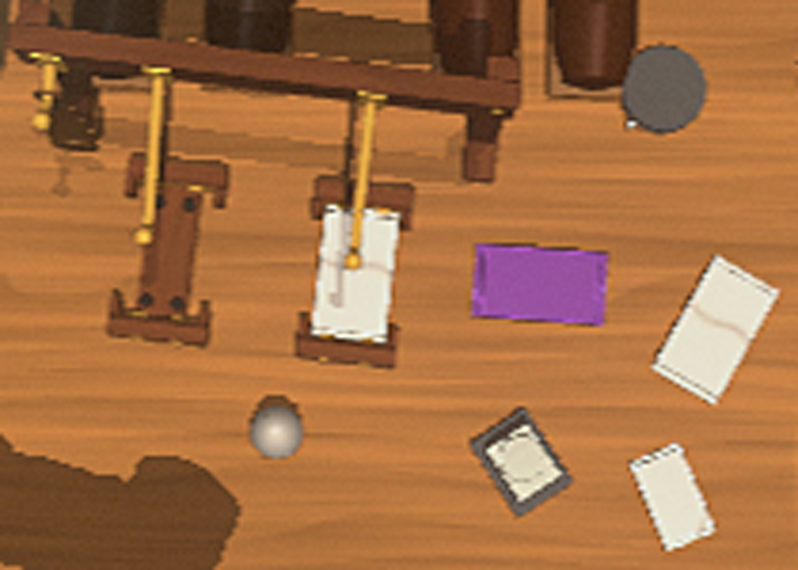

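View pics/crop2.png

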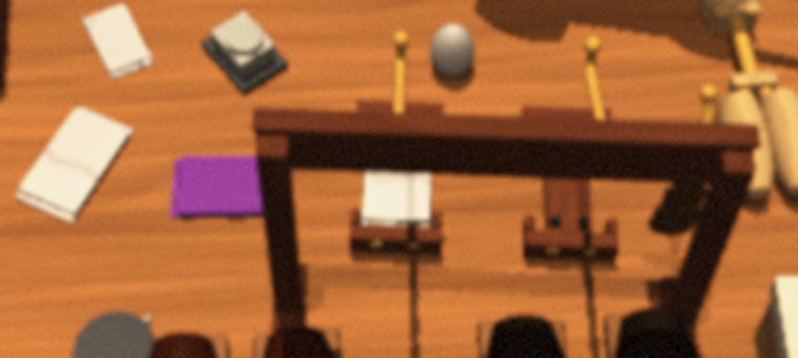

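The crops confirm the choice. The large white slab is at crop (716,330) with step lines at its ends. The left cradle, at crop (168,250), is empty and shows its bed and buffers. Next I fit the cradle pose with a wireframe overlay.

```bash
cat > fit.py <<'E'
from h import *
import pickle
t=pickle.load(open("top.pkl","rb"));s=pickle.load(open("scene.pkl","rb"))
cp=lambda x,y:((x+.5)/3.8+215-.5,(y+.5)/3.8+160-.5)
# rough: filled slab corners (top face z=.0245, bolts cover the step)
F=unproj(t,[cp(322,205),cp(402,211),cp(388,342),cp(311,333)],.0245);print("filled",F.mean(0))
B=unproj(t,[cp(10,50),cp(518,108)],.313);v=B[0]-B[1];print("board",B,np.linalg.norm(v),np.arctan2(-v[0],v[1]))
R=unproj(t,[cp(107,312),cp(210,322),cp(229,165),cp(139,153)],.031);print("open rails",R.mean(0),np.round(R,3))
R2=unproj(t,[cp(298,340),cp(398,350),cp(414,183),cp(317,174)],.031);print("filled rails",R2.mean(0))
d=R.mean(0)-R2.mean(0);print(d,np.linalg.norm(d),np.arctan2(-d[0],d[1]))
p=white(t,(308,232),28,140);W=unproj(t,p,.0245)[:,:2].astype(np.float32);print(len(p),cv2.minAreaRect(W))
E
python3 fit.py
```

```text
filled [0.5111014 0.0512602 0.0245   ]
board [[ 0.64998331  0.32170883  0.313     ]
 [ 0.61232486 -0.07412323  0.313     ]] 0.3976193885535449 -0.0948519633230749
open rails [0.53860297 0.21685903 0.031     ] [[0.471 0.272 0.031]
 [0.464 0.18  0.031]
 [0.605 0.167 0.031]
 [0.615 0.248 0.031]]
filled rails [0.52044427 0.05050719 0.031     ]
[0.01815871 0.16635184 0.        ] 0.16733999654407875 -0.10872794294964465
592 ((0.5107448697090149, 0.051856495440006256), (0.06690722703933716, 0.11622548848390579), 84.7177734375)
```

```bash
cat > ov.py <<'E'
from h import *
import pickle,sys
def seg(o,yaw,f):
    L=[];bx=lambda x0,x1,y0,y1,z:[[(x0,y0,z),(x1,y0,z)],[(x1,y0,z),(x1,y1,z)],[(x1,y1,z),(x0,y1,z)],[(x0,y1,z),(x0,y0,z)]]
    for sx in(1,-1): L+=bx(sx*.0655,sx*.0795,-.035,.035,.031)
    L+=bx(-.0615,.0615,-.023,.023,.013) if not f else bx(-.053,.053,-.033,.033,.0245)
    L+=[[(-.012,-.005,.235),(-.012,.005,.235)]]+[[(.008,0,.209),(.111,0,.274)]]
    c,s=np.cos(yaw),np.sin(yaw)
    return [[(o[0]+c*x-s*y,o[1]+s*x+c*y,z) for x,y,z in q] for q in L]
def draw(d,o,yaw,box,k,fn):
    u0,v0,u1,v1=box;I=cv2.resize(d["pixels"][v0:v1,u0:u1],None,fx=k,fy=k,interpolation=cv2.INTER_CUBIC)
    c,s=np.cos(yaw),np.sin(yaw);fo=(o[0]+.17*s,o[1]-.17*c)
    for q in seg(o,yaw,0)+seg(fo,yaw,1):
        p=((proj(d,q)-[u0,v0]+.5)*k-.5).round().astype(int)
        cv2.line(I,tuple(map(int,p[0])),tuple(map(int,p[1])),(0,255,0),1,cv2.LINE_AA)
    return I
t=pickle.load(open("top.pkl","rb"));s=pickle.load(open("scene.pkl","rb"))
o=(float(sys.argv[1]),float(sys.argv[2]));y=float(sys.argv[3])
A=draw(t,o,y,(235,160,335,265),5.7,1);B=draw(s,o,y,(310,225,440,325),4,1) 
h=min(A.shape[0],600);C=np.zeros((600,800,3),np.uint8)
C=np.zeros((600,800,3),np.uint8);A=cv2.resize(A,None,fx=.9,fy=.9);B=cv2.resize(B,None,fx=.55,fy=.55)
C[:A.shape[0],:A.shape[1]]=A;C[:B.shape[0],A.shape[1]:A.shape[1]+B.shape[1]]=B[:,:800-A.shape[1]]
cv2.imwrite(sys.argv[4],C)
E
python3 ov.py .527 .2207 -.096 pics/ov1.png
```

```text
(no output)
```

View pics/ov1.png

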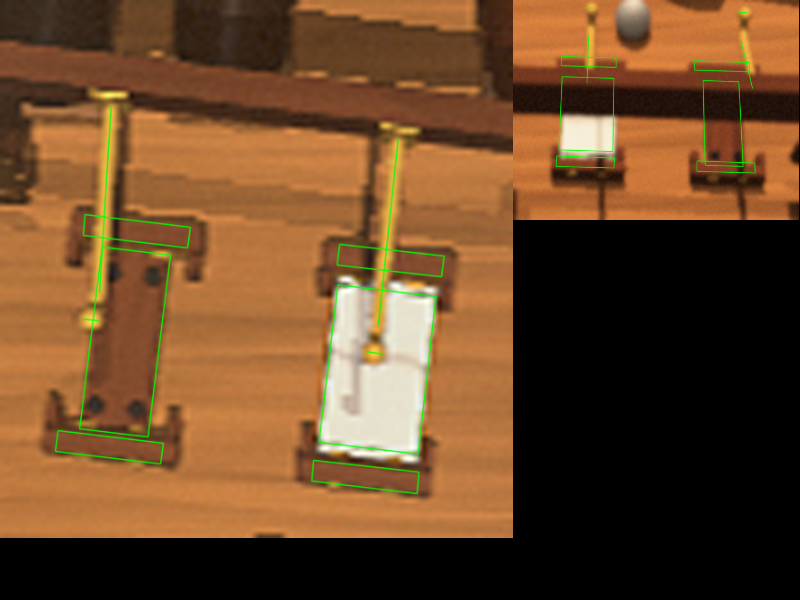

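Overlay check: the wireframe fits the top view within about a pixel. Open cradle is at about (0.527, 0.221), yaw −0.096. The scene camera reads about 6 mm further out in x, so I will measure slab against cradle within one camera. Setting out.

```bash
cat > rot.py <<'E'
import numpy as np
from scipy.spatial.transform import Rotation as Q
from rig import get_state
def tgt(yaw,tilt):
    sx=np.array([np.cos(yaw),np.sin(yaw),0]);z=np.sin(tilt)*sx-np.cos(tilt)*np.array([0,0,1])
    y=np.array([-np.sin(yaw),np.cos(yaw),0]);return Q.from_matrix(np.c_[np.cross(y,z),y,z])
def st():
    s=get_state();w,x,y,z=s["ee_rot"];return s,Q.from_quat([x,y,z,w])
def dv(yaw,tilt):
    s,q=st();return (tgt(yaw,np.radians(tilt))*q.inv()).as_rotvec()
E
python3 -c "
from rot import *
print(dv(-.512,30), dv(-.512,0)); s,q=st(); print(q.as_matrix())"
```

```text
[-0.20545649 -0.48288028 -0.20787369] [ 0.00145811 -0.00084368 -0.21321536]
[[-9.55694892e-01  2.94358298e-01 -6.82447180e-04]
 [ 2.94359021e-01  9.55693678e-01 -1.53668505e-03]
 [ 1.99874460e-04 -1.66948654e-03 -9.99998586e-01]]
```

send_rows(increments=[{"gripper": -1,"linear": [0.19,-0.35,0.05],"delta_rot": [0,0,0]},{"gripper": -1,"linear": [0.19,-0.35,0.05],"delta_rot": [0,0,0]},{"gripper": -1,"linear": [0.19,-0.35,0.05],"delta_rot": [0,0,0]},{"gripper": -1,"linear": [0.19,-0.35,0.05],"delta_rot": [0,0,0]},{"gripper": -1,"linear": [0.19,-0.35,0.05],"delta_rot": [0,0,0]},{"gripper": -1,"linear": [0.19,-0.35,0.05],"delta_rot": [0,0,0]},{"gripper": -1,"linear": [0.19,-0.35,0.05],"delta_rot": [0,0,0]},{"gripper": -1,"linear": [0.19,-0.35,0.05],"delta_rot": [0,0,0]}])

```text
clock: 0.9
position: [0.3588, 0.1989, 0.2813]
ee_rot: [0.0, 0.149, 0.989, 0.0]
contact_force: [1.1, 0.3, -0.4]
width: 0.0856
gripper_force: 0.0
```

send_rows(increments=[{"gripper": -1,"linear": [0.03,-0.2,0],"delta_rot": [-0.205,-0.483,-0.208]},{"gripper": -1,"linear": [0.03,-0.2,0],"delta_rot": [-0.205,-0.483,-0.208]},{"gripper": -1,"linear": [0.03,-0.2,0],"delta_rot": [-0.205,-0.483,-0.208]},{"gripper": -1,"linear": [0.03,-0.2,0],"delta_rot": [-0.205,-0.483,-0.208]},{"gripper": -1,"linear": [0.109,-0.474,-0.12],"delta_rot": [-0.205,-0.483,-0.208]},{"gripper": -1,"linear": [0.109,-0.474,-0.12],"delta_rot": [-0.205,-0.483,-0.208]},{"gripper": -1,"linear": [0.109,-0.474,-0.12],"delta_rot": [-0.205,-0.483,-0.208]},{"gripper": -1,"linear": [0.109,-0.474,-0.12],"delta_rot": [-0.205,-0.483,-0.208]}])

```text
clock: 1.7
position: [0.4381, -0.1745, 0.2046]
ee_rot: [0.251, 0.245, 0.934, -0.065]
contact_force: [1.0, 1.1, 0.1]
width: 0.085
gripper_force: 0.0
```

send_rows(increments=[{"gripper": -1,"linear": [0.003,-0.012,-0.08],"delta_rot": [0,0,0]},{"gripper": -1,"linear": [0.003,-0.012,-0.08],"delta_rot": [0,0,0]},{"gripper": -1,"linear": [0.003,-0.012,-0.08],"delta_rot": [0,0,0]},{"gripper": -1,"linear": [0.003,-0.012,-0.08],"delta_rot": [0,0,0]}])

```text
clock: 2.1
position: [0.4417, -0.1844, 0.1248]
ee_rot: [0.25, 0.245, 0.935, -0.064]
contact_force: [0.5, 0.4, 0.1]
width: 0.0854
gripper_force: 0.0
```

Run:
```python
from rot import *
from h import *
from rig import optics
s,q=st();print(s["position"],dv(-.512,30),s["contact_force"])
C=[]
for n,c in(("top",(403,246)),("scene",(227,274))):
    d=optics.get_image(n);p=proj(d,[s["position"]])[0];I=d["pixels"][c[1]-40:c[1]+40,c[0]-50:c[0]+50]
    I=cv2.resize(I,None,fx=4,fy=4,interpolation=cv2.INTER_CUBIC)
    cv2.circle(I,tuple(((p-[c[0]-50,c[1]-40]+.5)*4).astype(int).tolist()),4,(0,0,255),1);C.append(I)
cv2.imwrite("pics/hover.png",np.hstack(C))
```

```text
[ 0.44172748 -0.18444341  0.12482876] [-0.00228216  0.00032248 -0.00059596] [0.51301743 0.41902238 0.07996115]
```

View pics/hover.png

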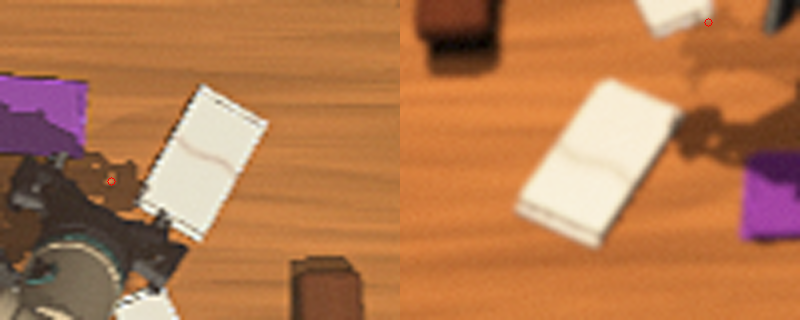

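The hover picture shows the gripper (tips mid at crop (110,192)) about 95 mm short of the slab at (203,163). I move over it and down.

send_rows(increments=[{"gripper": -1,"linear": [0.027,-0.091,-0.06],"delta_rot": [0,0,0]},{"gripper": -1,"linear": [0.027,-0.091,-0.06],"delta_rot": [0,0,0]},{"gripper": -1,"linear": [0.027,-0.091,-0.06],"delta_rot": [0,0,0]},{"gripper": -1,"linear": [0.027,-0.091,-0.09],"delta_rot": [0,0,0]},{"gripper": -1,"linear": [0.027,-0.091,-0.117],"delta_rot": [0,0,0]},{"gripper": -1,"linear": [0.027,-0.091,-0.117],"delta_rot": [0,0,0]}])

```text
clock: 2.8
position: [0.477, -0.275, 0.0231]
ee_rot: [0.238, 0.247, 0.937, -0.064]
contact_force: [0.1, 0.5, -0.0]
width: 0.0854
gripper_force: 0.0
```

send_rows(increments=[{"gripper": 0,"linear": [0,0,0],"delta_rot": [0,0,0]},{"gripper": 0,"linear": [0,0,0],"delta_rot": [0,0,0]},{"gripper": 0,"linear": [0,0,0],"delta_rot": [0,0,0]},{"gripper": 0,"linear": [0,0,0],"delta_rot": [0,0,0]},{"gripper": 0,"linear": [0,0,0],"delta_rot": [0,0,0]},{"gripper": 0,"linear": [0,0,0],"delta_rot": [0,0,0]}], newtons=60)

```text
clock: 3.4
position: [0.4754, -0.2752, 0.0238]
ee_rot: [0.238, 0.247, 0.937, -0.065]
contact_force: [-0.7, 0.5, -0.4]
width: 0.0429
gripper_force: 0.0
```

```bash
python3 -c "
from rot import *
s,q=st();print(np.round(s['qpos'],3),dv(-.512,30),q.as_matrix()[:,2])"
```

```text
[-0.71   0.322  2.267  0.962  0.107 -2.704] [-0.00824799 -0.02469365  0.00453085] [ 0.41324448 -0.23968976 -0.87850886]
```

send_rows(increments=[{"gripper": -1,"linear": [0,0,0.01],"delta_rot": [0,0,0]},{"gripper": -1,"linear": [0,0,0.01],"delta_rot": [0,0,0]},{"gripper": -1,"linear": [0,0,0.01],"delta_rot": [0,0,0]},{"gripper": -1,"linear": [0,0,0.01],"delta_rot": [0,0,0]},{"gripper": -1,"linear": [0,0,0.01],"delta_rot": [0,0,0]}])

```text
clock: 3.9
position: [0.4752, -0.275, 0.033]
ee_rot: [0.237, 0.247, 0.937, -0.065]
contact_force: [-0.2, -0.8, -0.3]
width: 0.0855
gripper_force: 0.0
```

Joint 5 is at its limit with a 30° lean. A 24° lean still clears the hook by about 20 mm, so I re-orient.

```bash
python3 -c "
from rot import *
print(dv(-.512,24),dv(-.512,22))"
```

```text
[0.04191254 0.06565487 0.00490346] [0.05908908 0.09604294 0.00482775]
```

send_rows(increments=[{"gripper": -1,"linear": [-0.006,0,0.03],"delta_rot": [0.042,0.066,0.005]},{"gripper": -1,"linear": [-0.006,0,0.03],"delta_rot": [0.042,0.066,0.005]},{"gripper": -1,"linear": [-0.006,0,0.03],"delta_rot": [0.042,0.066,0.005]},{"gripper": -1,"linear": [-0.006,0,0.03],"delta_rot": [0.042,0.066,0.005]}])

```text
clock: 4.3
position: [0.4702, -0.2759, 0.0643]
ee_rot: [0.202, 0.247, 0.946, -0.053]
contact_force: [0.4, -0.3, 0.4]
width: 0.0855
gripper_force: 0.0
```

```bash
python3 -c "
from rot import *
s,q=st();print(s['position'],np.round(s['qpos'],3),dv(-.512,24))"
```

```text
[ 0.47023156 -0.2758519   0.06430793] [-0.713  0.241  2.16   0.248  0.337 -1.991] [ 0.00224745  0.00175158 -0.00117114]
```

send_rows(increments=[{"gripper": -1,"linear": [-0.001,0.001,-0.03],"delta_rot": [0,0,0]},{"gripper": -1,"linear": [-0.001,0.001,-0.05],"delta_rot": [0,0,0]},{"gripper": -1,"linear": [-0.001,0.001,-0.064],"delta_rot": [0,0,0]},{"gripper": -1,"linear": [-0.001,0.001,-0.064],"delta_rot": [0,0,0]}])

```text
clock: 4.7
position: [0.4666, -0.2725, -0.0035]
ee_rot: [0.199, 0.248, 0.947, -0.051]
contact_force: [0.2, -0.9, 0.1]
width: 0.0854
gripper_force: 0.0
```

send_rows(increments=[{"gripper": 0,"linear": [0,0,0],"delta_rot": [0,0,0]},{"gripper": 0,"linear": [0,0,0],"delta_rot": [0,0,0]},{"gripper": 0,"linear": [0,0,0],"delta_rot": [0,0,0]},{"gripper": 0,"linear": [0,0,0],"delta_rot": [0,0,0]},{"gripper": 0,"linear": [0,0,0],"delta_rot": [0,0,0]}], newtons=60)

```text
clock: 5.2
position: [0.4684, -0.2741, 0.0002]
ee_rot: [0.202, 0.247, 0.946, -0.053]
contact_force: [-4.7, 1.6, 7.0]
width: 0.0636
gripper_force: 66.5
```

send_rows(increments=[{"gripper": 0,"linear": [0,0,0.02],"delta_rot": [0,0,0]},{"gripper": 0,"linear": [0,0,0.06],"delta_rot": [0,0,0]},{"gripper": 0,"linear": [-0.02,0.02,0.1],"delta_rot": [0,0,0]},{"gripper": 0,"linear": [-0.04,0.04,0.13],"delta_rot": [0,0,0]},{"gripper": 0,"linear": [-0.04,0.08,0.13],"delta_rot": [0,0,0.1]},{"gripper": 0,"linear": [-0.05,0.12,0.13],"delta_rot": [0,0,0.2]},{"gripper": 0,"linear": [-0.05,0.16,0.13],"delta_rot": [0,0,0.3]},{"gripper": 0,"linear": [-0.05,0.2,0.13],"delta_rot": [0,0,0.416]}])

```text
clock: 6.0
position: [0.4172, -0.0724, 0.1294]
ee_rot: [0.208, 0.045, 0.977, -0.01]
contact_force: [0.2, 0.6, -0.9]
width: 0.0633
gripper_force: 67.2
```

```bash
python3 -c "
from rot import *
s,q=st();print(s['position'],s['width'],np.round(s['qpos'],3),dv(-.096,24))"
```

```text
[ 0.41723185 -0.07236841  0.12939506] 0.06329705560421851 [-0.468 -0.05   2.272  0.292  0.545 -2.169] [ 6.57888293e-04  7.50662528e-05 -4.51947303e-03]
```

send_rows(increments=[{"gripper": 0,"linear": [0.005,0.045,0],"delta_rot": [0,0,0]},{"gripper": 0,"linear": [0.005,0.09,0],"delta_rot": [0,0,0]},{"gripper": 0,"linear": [0.01,0.135,0],"delta_rot": [0,0,0]},{"gripper": 0,"linear": [0.01,0.18,0],"delta_rot": [0,0,0]},{"gripper": 0,"linear": [0.01,0.225,-0.01],"delta_rot": [0,0,0]},{"gripper": 0,"linear": [0.01,0.27,-0.03],"delta_rot": [0,0,0]},{"gripper": 0,"linear": [0.01,0.303,-0.05],"delta_rot": [0,0,0]},{"gripper": 0,"linear": [0.01,0.303,-0.05],"delta_rot": [0,0,0]}])

```text
clock: 6.8
position: [0.4281, 0.2321, 0.0787]
ee_rot: [0.208, 0.045, 0.977, -0.009]
contact_force: [0.8, -0.3, -1.9]
width: 0.0637
gripper_force: 67.3
```

```bash
python3 -c "
from rot import *
from h import *
from rig import optics
import pickle
s,q=st();print(s['position'],s['width'],np.round(s['qpos'],3),dv(-.096,24))
for n,c in(('top',(262,255)),('scene',(397,265))):
    d=optics.get_image(n);pickle.dump(d,open(n+'1.pkl','wb'));p=proj(d,[s['position']])[0];print(p)
    try:
        w=white(d,tuple(p.astype(int)),30,130);W=unproj(d,w,s['position'][2]+.01)[:,:2].astype(np.float32);print(n,len(w),cv2.minAreaRect(W))
    except Exception as e: print(e)
    u,v=p.astype(int);I=d['pixels'][v-40:v+40,u-50:u+50];I=cv2.resize(I,None,fx=4,fy=4,interpolation=cv2.INTER_CUBIC)
    cv2.imwrite('pics/'+n+'_h.png',I)
a=np.hstack([cv2.imread('pics/top_h.png'),cv2.imread('pics/scene_h.png')]);cv2.imwrite('pics/carry.png',a)
"
```

```text
[0.42810253 0.2320776  0.07869588] 0.06368584663472923 [ 0.532  0.185  2.186 -0.538  0.483 -0.502] [-0.00047407  0.0009305  -0.0034413 ]
[252.99876216 253.60160754]
top 233 ((0.45990487933158875, 0.2282107174396515), (0.06688306480646133, 0.054690469056367874), 84.71952819824219)
[406.60639648 236.99542269]
scene 250 ((0.4670080840587616, 0.2217230647802353), (0.04445381090044975, 0.058501072227954865), 86.64361572265625)
```

View pics/carry.png

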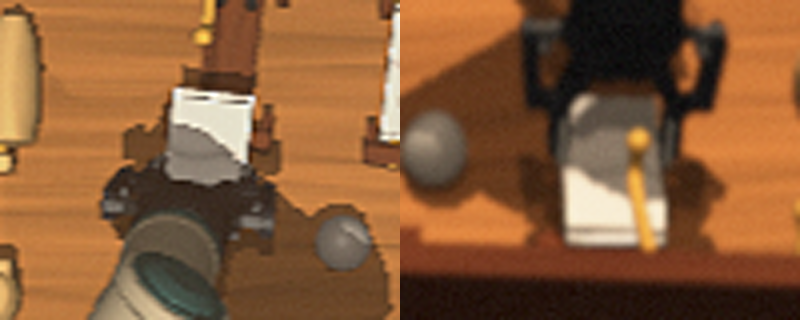

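The carry picture shows the slab held level and square: far edge at crop (174..256, 89), with its centre almost exactly at the TCP. Next I move above the cradle.

send_rows(increments=[{"gripper": 0,"linear": [0.03,-0.003,-0.01],"delta_rot": [0,0,-0.003]},{"gripper": 0,"linear": [0.05,-0.006,-0.02],"delta_rot": [0,0,-0.003]},{"gripper": 0,"linear": [0.07,-0.008,-0.025],"delta_rot": [0,0,-0.003]},{"gripper": 0,"linear": [0.085,-0.01,-0.03],"delta_rot": [0,0,-0.003]},{"gripper": 0,"linear": [0.099,-0.011,-0.03],"delta_rot": [0,0,-0.003]},{"gripper": 0,"linear": [0.099,-0.011,-0.03],"delta_rot": [0,0,-0.003]},{"gripper": 0,"linear": [0.099,-0.011,-0.03],"delta_rot": [0,0,-0.003]}])

```text
clock: 7.6
position: [0.5269, 0.217, 0.0493]
ee_rot: [0.207, 0.049, 0.977, -0.011]
contact_force: [0.1, -0.1, -2.3]
width: 0.0633
gripper_force: 67.3
```

```bash
python3 -c "
from rot import *
from h import *
from rig import optics
import pickle
s,q=st();print(s['position'],s['width'],np.round(s['qpos'],3),dv(-.096,24))
P=s['position']
d=optics.get_image('top');pickle.dump(d,open('top2.pkl','wb'))
w=white(d,(258,225),30,130);W=unproj(d,w,P[2]+.01)[:,:2].astype(np.float32);print(len(w),cv2.minAreaRect(W),W.max(0),W.min(0))
I=d['pixels'][175:275,210:310];I=cv2.resize(I,None,fx=6,fy=6,interpolation=cv2.INTER_CUBIC)
o=np.array([.527,.2207]);c,sn=np.cos(-.096),np.sin(-.096);R=np.array([[c,-sn],[sn,c]])
def dr(pts,z,col):
    pp=((proj(d,[[*(R@p+o),z] for p in np.array(pts)])-[210,175]+.5)*6).astype(int);cv2.polylines(I,[pp.reshape(-1,1,2)],True,col,1)
dr([(.06,.033),(.06,-.033),(-.06,-.033),(-.06,.033)],P[2]+.002,(0,255,0))
for k in(1,-1): dr([(k*.0655,.048),(k*.0655,-.048),(k*.0795,-.048),(k*.0795,.048)],.031,(255,0,0))
cv2.imwrite('pics/above.png',I)
"
```

```text
[0.52694397 0.21701831 0.04930314] 0.06332059285382843 [ 0.392  0.323  2.078 -0.501  0.413 -0.651] [ 0.00094689 -0.00044625  0.0039655 ]
174 ((0.5576696395874023, 0.20424112677574158), (0.048310279846191406, 0.05372079461812973), 84.38328552246094) [0.58370966 0.22768244] [0.5295915  0.17770949]
```

View pics/above.png

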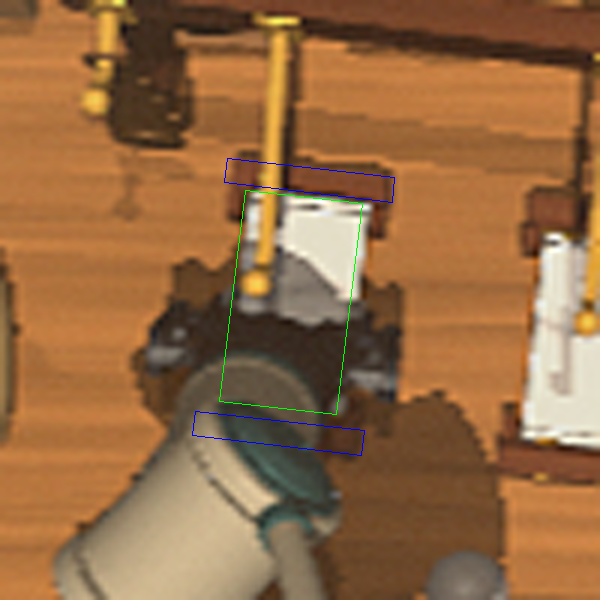

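The above picture shows the far edge in line and square, but the slab about 7 px (4 mm) too far right. I correct y by +4 mm and lower.

send_rows(increments=[{"gripper": 0,"linear": [0.001,0.004,0],"delta_rot": [0,0,0.004]},{"gripper": 0,"linear": [0.001,0.004,-0.005],"delta_rot": [0,0,0.004]},{"gripper": 0,"linear": [0.001,0.004,-0.01],"delta_rot": [0,0,0.004]},{"gripper": 0,"linear": [0.001,0.004,-0.015],"delta_rot": [0,0,0.004]},{"gripper": 0,"linear": [0.001,0.004,-0.019],"delta_rot": [0,0,0.004]},{"gripper": 0,"linear": [0.001,0.004,-0.019],"delta_rot": [0,0,0.004]}])

```text
clock: 8.25
position: [0.5277, 0.2216, 0.0293]
ee_rot: [0.207, 0.046, 0.977, -0.011]
contact_force: [-0.6, 0.1, -1.2]
width: 0.0633
gripper_force: 67.3
```

send_rows(increments=[{"gripper": 0,"linear": [0,0,-0.002],"delta_rot": [0,0,0]},{"gripper": 0,"linear": [0,0,-0.003],"delta_rot": [0,0,0]},{"gripper": 0,"linear": [0,0,-0.004],"delta_rot": [0,0,0]},{"gripper": 0,"linear": [0,0,-0.004],"delta_rot": [0,0,0]}])

```text
clock: 8.65
position: [0.5284, 0.2218, 0.0263]
ee_rot: [0.208, 0.046, 0.977, -0.01]
contact_force: [0.1, -0.3, -1.4]
width: 0.0635
gripper_force: 67.4
```

send_rows(increments=[{"gripper": 0,"linear": [0,0,-0.001],"delta_rot": [0,0,0]},{"gripper": 0,"linear": [0,0,-0.002],"delta_rot": [0,0,0]},{"gripper": 0,"linear": [0,0,-0.0025],"delta_rot": [0,0,0]},{"gripper": 0,"linear": [0,0,-0.0025],"delta_rot": [0,0,0]}])

```text
clock: 9.05
position: [0.5284, 0.2219, 0.0239]
ee_rot: [0.208, 0.046, 0.977, -0.01]
contact_force: [-0.1, 0.2, -1.1]
width: 0.064
gripper_force: 67.6
```

send_rows(increments=[{"gripper": 0,"linear": [0,0,-0.001],"delta_rot": [0,0,0]},{"gripper": 0,"linear": [0,0,-0.0015],"delta_rot": [0,0,0]},{"gripper": 0,"linear": [0,0,-0.002],"delta_rot": [0,0,0]},{"gripper": 0,"linear": [0,0,-0.002],"delta_rot": [0,0,0]}])

```text
clock: 9.45
position: [0.5287, 0.2219, 0.0226]
ee_rot: [0.208, 0.046, 0.977, -0.01]
contact_force: [-2.8, -0.9, 5.3]
width: 0.0639
gripper_force: 68.4
```

It is resting on the bevels, about 6 N. Now I release and back off along the tool axis.

send_rows(increments=[{"gripper": -0.7,"linear": [0,0,0],"delta_rot": [0,0,0]},{"gripper": -0.8,"linear": [0,0,0],"delta_rot": [0,0,0]},{"gripper": -0.9,"linear": [0,0,0],"delta_rot": [0,0,0]},{"gripper": -1,"linear": [0,0,0],"delta_rot": [0,0,0]},{"gripper": -1,"linear": [-0.01,0.001,0.023],"delta_rot": [0,0,0]},{"gripper": -1,"linear": [-0.025,0.002,0.05],"delta_rot": [0,0,0]},{"gripper": -1,"linear": [-0.05,0.005,0.07],"delta_rot": [0,0,0]},{"gripper": -1,"linear": [-0.09,0.009,0.08],"delta_rot": [0,0,0]}])

```text
clock: 10.25
position: [0.4407, 0.2321, 0.1044]
ee_rot: [0.21, 0.047, 0.976, -0.008]
contact_force: [-0.3, 0.2, -0.7]
width: 0.0852
gripper_force: 0.0
```

```bash
cat > look.py <<'E'
from rot import *
from h import *
from rig import optics
import sys
s,q=st();print(s['position'],np.round(s['contact_force'],1),np.round(s['qpos'],3),dv(-.096,24))
d=optics.get_image('top')
I=d['pixels'][175:275,210:310];I=cv2.resize(I,None,fx=6,fy=6,interpolation=cv2.INTER_CUBIC)
o=np.array([.527,.2207]);c,sn=np.cos(-.096),np.sin(-.096);R=np.array([[c,-sn],[sn,c]])
w=white(d,(258,222),32,110);W=(unproj(d,w,.03)[:,:2]-o)@R;print(len(w),W.max(0),W.min(0),W.mean(0))
def dr(pts,z,col):
    pp=((proj(d,[[*(R@p+o),z] for p in np.array(pts)])-[210,175]+.5)*6).astype(int);cv2.polylines(I,[pp.reshape(-1,1,2)],True,col,1)
dr([(.06,.033),(.06,-.033),(-.06,-.033),(-.06,.033)],.027,(0,255,0))
sc=optics.get_image('scene')['pixels'][225:320,300:440];sc=cv2.resize(sc,None,fx=4,fy=4,interpolation=cv2.INTER_CUBIC)
C=np.zeros((600,800,3),np.uint8);I=cv2.resize(I,(400,400));C[:400,:400]=I;sc=sc[:,160:];C[:380,400:]=sc[:380,:400]
cv2.imwrite(sys.argv[1],C[:400])
E
python3 look.py pics/laid.png
```

```text
[0.44067763 0.23205358 0.1043581 ] [-0.3  0.2 -0.7] [ 0.517  0.155  2.134 -0.467  0.547 -0.593] [-2.83237425e-03  5.38362762e-03  1.09025167e-05]
585 [0.05905082 0.03491362] [-0.0587497 -0.0329647] [-0.00071134 -0.00194901]
```

View pics/laid.png

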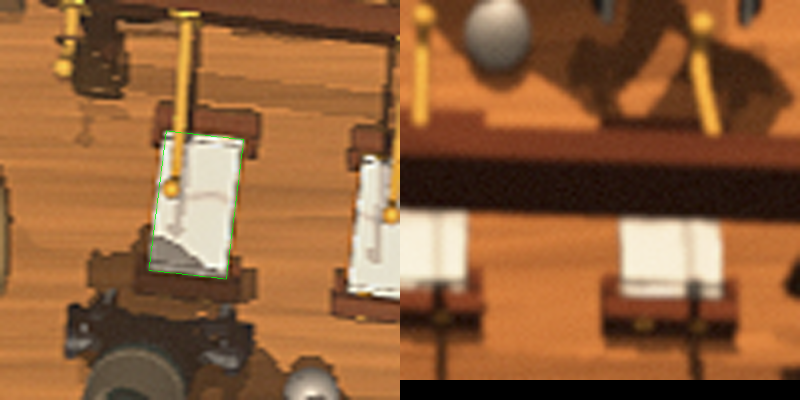

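Laid picture: the slab sits square and within 1–2 mm of centre in the cradle. Next, close the fingers and lean to 34° for the far-end press.

```bash
python3 -c "
from rot import *
print(dv(-.096,34))"
```

```text
[-0.01505441 -0.17507128 -0.00256148]
```

send_rows(increments=[{"gripper": 1,"linear": [0,0,0],"delta_rot": [-0.008,-0.09,-0.001]},{"gripper": 1,"linear": [0.02,-0.002,-0.01],"delta_rot": [-0.015,-0.175,-0.003]},{"gripper": 1,"linear": [0.04,-0.005,-0.02],"delta_rot": [-0.015,-0.175,-0.003]},{"gripper": 1,"linear": [0.06,-0.008,-0.03],"delta_rot": [-0.015,-0.175,-0.003]},{"gripper": 1,"linear": [0.075,-0.01,-0.035],"delta_rot": [-0.015,-0.175,-0.003]},{"gripper": 1,"linear": [0.087,-0.011,-0.04],"delta_rot": [-0.015,-0.175,-0.003]},{"gripper": 1,"linear": [0.087,-0.011,-0.04],"delta_rot": [-0.015,-0.175,-0.003]},{"gripper": 1,"linear": [0.087,-0.011,-0.04],"delta_rot": [-0.015,-0.175,-0.003]}], newtons=60)

```text
clock: 11.15
position: [0.5258, 0.2199, 0.063]
ee_rot: [0.292, 0.047, 0.955, -0.014]
contact_force: [-0.6, 0.3, -0.2]
width: -0.0001
gripper_force: 0.0
```

```bash
python3 -c "
from rot import *
s,q=st();print(s['position'],s['contact_force'],s['width'],np.round(s['qpos'],3),dv(-.096,34))"
```

```text
[0.52578051 0.2198678  0.06295516] [-0.56426363  0.25583583 -0.19419384] -8.148895856342211e-05 [ 0.465  0.306  2.187 -1.177  0.328  0.069] [-1.44425255e-03 -1.21129719e-05  2.55209259e-03]
```

send_rows(increments=[{"gripper": 1,"linear": [0.015,-0.001,-0.007],"delta_rot": [0,0,0]},{"gripper": 1,"linear": [0.03,-0.002,-0.014],"delta_rot": [0,0,0]},{"gripper": 1,"linear": [0.045,-0.003,-0.02],"delta_rot": [0,0,0]},{"gripper": 1,"linear": [0.045,-0.003,-0.02],"delta_rot": [0,0,0]},{"gripper": 1,"linear": [0.045,-0.003,-0.02],"delta_rot": [0,0,0]}])

```text
clock: 11.65
position: [0.572, 0.2174, 0.0455]
ee_rot: [0.289, 0.047, 0.956, -0.014]
contact_force: [0.7, 0.2, -0.2]
width: -0.0004
gripper_force: 0.0
```

```bash
python3 -c "
from rot import *
s,q=st();print(s['position'],s['contact_force'],np.round(s['qpos'],3),dv(-.096,34))"
```

```text
[0.57196601 0.21742926 0.04547056] [ 0.6899873   0.17486794 -0.23884802] [ 0.411  0.376  2.123 -1.178  0.297  0.026] [-0.00067844 -0.00695533  0.00299624]
```

send_rows(increments=[{"gripper": 1,"linear": [0,0.001,0],"delta_rot": [0,0,0.1]},{"gripper": 1,"linear": [0,0.001,0],"delta_rot": [0,0,0.2]},{"gripper": 1,"linear": [0,0.001,-0.003],"delta_rot": [0,0,0.2]},{"gripper": 1,"linear": [0,0.001,-0.003],"delta_rot": [0,0,0.2]}])

```text
clock: 12.05
position: [0.572, 0.2185, 0.045]
ee_rot: [0.287, -0.047, 0.957, 0.015]
contact_force: [-0.0, -0.0, 0.3]
width: 0.0002
gripper_force: 0.0
```

```bash
python3 -c "
from rot import *
s,q=st();print(s['position'],s['contact_force'],np.round(s['qpos'],3),dv(.1,34))"
```

```text
[0.57197672 0.21846592 0.04499733] [-0.00934528 -0.01829768  0.29504727] [ 0.324  0.357  2.163 -1.178  0.132 -0.207] [ 0.00020895 -0.01093583  0.00059646]
```

```bash
python3 -c "
from rot import *
print(dv(0,30),dv(-.05,30))"
```

```text
[-0.00380744  0.05881856 -0.09934404] [-0.00233715  0.05892589 -0.14932955]
```

send_rows(increments=[{"gripper": 1,"linear": [-0.013,0,0],"delta_rot": [0,0,0]},{"gripper": 1,"linear": [-0.013,0,0],"delta_rot": [-0.003,0.059,-0.12]},{"gripper": 1,"linear": [-0.013,0,0],"delta_rot": [-0.003,0.059,-0.12]},{"gripper": 1,"linear": [-0.013,0,0],"delta_rot": [-0.003,0.059,-0.12]},{"gripper": 1,"linear": [-0.013,0,0],"delta_rot": [-0.003,0.059,-0.12]}])

```text
clock: 12.55
position: [0.5586, 0.2195, 0.0452]
ee_rot: [0.259, 0.008, 0.966, -0.002]
contact_force: [-0.2, 1.1, 0.1]
width: -0.0003
gripper_force: 0.0
```

```bash
python3 -c "
from rot import *
s,q=st();print(s['position'],s['contact_force'],np.round(s['qpos'],3),dv(-.02,30))"
```

```text
[0.55862863 0.21951463 0.04519798] [-0.16151467  1.05590778  0.1437529 ] [ 0.375  0.352  2.119 -0.826  0.263 -0.42 ] [ 0.00026622  0.00071374 -0.00351483]
```

send_rows(increments=[{"gripper": 1,"linear": [0,-0.001,-0.002],"delta_rot": [0,0,0]},{"gripper": 1,"linear": [0,-0.001,-0.004],"delta_rot": [0,0,0]},{"gripper": 1,"linear": [0,-0.001,-0.006],"delta_rot": [0,0,0]},{"gripper": 1,"linear": [0,-0.001,-0.007],"delta_rot": [0,0,0]},{"gripper": 1,"linear": [0,-0.001,-0.007],"delta_rot": [0,0,0]}])

```text
clock: 13.05
position: [0.5592, 0.2177, 0.0378]
ee_rot: [0.259, 0.009, 0.966, -0.002]
contact_force: [0.5, -0.4, 0.7]
width: -0.0001
gripper_force: 0.0
```

send_rows(increments=[{"gripper": 1,"linear": [0,0,-0.0005],"delta_rot": [0,0,0]},{"gripper": 1,"linear": [0,0,-0.001],"delta_rot": [0,0,0]},{"gripper": 1,"linear": [0,0,-0.0015],"delta_rot": [0,0,0]},{"gripper": 1,"linear": [0,0,-0.0015],"delta_rot": [0,0,0]}])

```text
clock: 13.45
position: [0.5595, 0.218, 0.0369]
ee_rot: [0.259, 0.009, 0.966, -0.002]
contact_force: [-0.2, -0.5, 1.5]
width: 0.0003
gripper_force: 0.8
```

send_rows(increments=[{"gripper": 1,"linear": [0,0,-0.0005],"delta_rot": [0,0,0]},{"gripper": 1,"linear": [0,0,-0.001],"delta_rot": [0,0,0]},{"gripper": 1,"linear": [0,0,-0.0015],"delta_rot": [0,0,0]},{"gripper": 1,"linear": [0,0,-0.002],"delta_rot": [0,0,0]}])

```text
clock: 13.85
position: [0.56, 0.2181, 0.0359]
ee_rot: [0.26, 0.009, 0.966, -0.002]
contact_force: [-2.4, -0.9, 10.3]
width: 0.0001
gripper_force: 5.2
```

send_rows(increments=[{"gripper": 1,"linear": [0,0,-0.0005],"delta_rot": [0,0,0]},{"gripper": 1,"linear": [0,0,-0.001],"delta_rot": [0,0,0]},{"gripper": 1,"linear": [0,0,-0.0015],"delta_rot": [0,0,0]}])

```text
clock: 14.15
position: [0.5608, 0.2183, 0.0353]
ee_rot: [0.261, 0.009, 0.965, -0.002]
contact_force: [-2.8, -1.4, 13.4]
width: -0.0002
gripper_force: 6.4
```

send_rows(increments=[{"gripper": 1,"linear": [-0.0005,0,-0.0005],"delta_rot": [0,0,0]},{"gripper": 1,"linear": [-0.0005,0,-0.001],"delta_rot": [0,0,0]},{"gripper": 1,"linear": [-0.0005,0,-0.001],"delta_rot": [0,0,0]}])

```text
clock: 14.45
position: [0.5608, 0.2186, 0.0346]
ee_rot: [0.261, 0.009, 0.965, -0.002]
contact_force: [-1.7, -1.5, 11.4]
width: 0.0003
gripper_force: 5.7
```

send_rows(increments=[{"gripper": 1,"linear": [0,0,-0.0005],"delta_rot": [0,0,0]},{"gripper": 1,"linear": [0,0,-0.001],"delta_rot": [0,0,0]},{"gripper": 1,"linear": [0,0,-0.001],"delta_rot": [0,0,0]}])

```text
clock: 14.75
position: [0.561, 0.2187, 0.0341]
ee_rot: [0.262, 0.009, 0.965, -0.001]
contact_force: [-3.3, -2.8, 15.9]
width: -0.0
gripper_force: 7.8
```

send_rows(increments=[{"gripper": 1,"linear": [0,0,-0.0005],"delta_rot": [0,0,0]},{"gripper": 1,"linear": [0,0,-0.001],"delta_rot": [0,0,0]},{"gripper": 1,"linear": [0,0,-0.001],"delta_rot": [0,0,0]}])

```text
clock: 15.05
position: [0.5611, 0.2188, 0.0339]
ee_rot: [0.262, 0.009, 0.965, -0.001]
contact_force: [-6.3, -2.7, 20.5]
width: -0.0002
gripper_force: 10.3
```

send_rows(increments=[{"gripper": 1,"linear": [0,0,-0.0005],"delta_rot": [0,0,0]},{"gripper": 1,"linear": [0,0,-0.001],"delta_rot": [0,0,0]},{"gripper": 1,"linear": [0,0,-0.001],"delta_rot": [0,0,0]}])

```text
clock: 15.35
position: [0.5612, 0.2188, 0.0337]
ee_rot: [0.263, 0.008, 0.965, -0.001]
contact_force: [-9.0, -2.4, 26.5]
width: -0.0002
gripper_force: 13.3
```

send_rows(increments=[{"gripper": 1,"linear": [0,0,-0.0005],"delta_rot": [0,0,0]},{"gripper": 1,"linear": [0,0,-0.0008],"delta_rot": [0,0,0]},{"gripper": 1,"linear": [0,0,-0.0008],"delta_rot": [0,0,0]}])

```text
clock: 15.65
position: [0.5613, 0.2188, 0.0335]
ee_rot: [0.263, 0.008, 0.965, -0.001]
contact_force: [-12.1, -2.2, 32.1]
width: -0.0001
gripper_force: 15.8
```

Forward push of 12 N is building friction on the far rail. I relax x before pressing further.

send_rows(increments=[{"gripper": 1,"linear": [-0.001,0,0.0003],"delta_rot": [0,0,0]},{"gripper": 1,"linear": [-0.002,0,0.0005],"delta_rot": [0,0,0]},{"gripper": 1,"linear": [-0.0025,0,0.0005],"delta_rot": [0,0,0]}])

```text
clock: 15.95
position: [0.5604, 0.2189, 0.0338]
ee_rot: [0.264, 0.009, 0.965, -0.001]
contact_force: [-0.8, -3.4, 20.7]
width: 0.0
gripper_force: 10.3
```

```bash
python3 -c "
from rot import *
s,q=st();print(s['position'],s['contact_force'],s['moment'],np.round(s['qpos'],3),dv(-.02,30))"; python3 look.py pics/press1.png
```

```text
[0.56044471 0.21894852 0.03380511] [-0.84585325 -3.38763801 20.6628672 ] [-0.52080568 -1.20550614 -0.28325332] [ 0.373  0.374  2.136 -0.982  0.233 -0.26 ] [-0.00201305  0.01029877 -0.0029655 ]
[0.56044471 0.21894852 0.03380511] [-0.8 -3.4 20.7] [ 0.373  0.374  2.136 -0.982  0.233 -0.26 ] [ 0.00429791  0.11494997 -0.07876308]
95 [0.06022991 0.0146308 ] [ 0.02797385 -0.03271337] [ 0.04732856 -0.01250318]
```

send_rows(increments=[{"gripper": 1,"linear": [-0.0005,0,-0.0005],"delta_rot": [0,0,0]},{"gripper": 1,"linear": [-0.0007,0,-0.001],"delta_rot": [0,0,0]},{"gripper": 1,"linear": [-0.0007,0,-0.0012],"delta_rot": [0,0,0]}])

```text
clock: 16.35
position: [0.5609, 0.219, 0.0336]
ee_rot: [0.265, 0.009, 0.964, -0.001]
contact_force: [-3.1, -4.2, 27.0]
width: 0.0002
gripper_force: 13.2
```

send_rows(increments=[{"gripper": 1,"linear": [-0.0005,0,-0.0005],"delta_rot": [0,0,0]},{"gripper": 1,"linear": [-0.0005,0,-0.0008],"delta_rot": [0,0,0]},{"gripper": 1,"linear": [-0.0005,0,-0.0008],"delta_rot": [0,0,0]}])

```text
clock: 16.65
position: [0.561, 0.219, 0.0335]
ee_rot: [0.265, 0.009, 0.964, -0.001]
contact_force: [-2.0, -6.3, 28.7]
width: 0.0001
gripper_force: 14.3
```

View pics/press1.png

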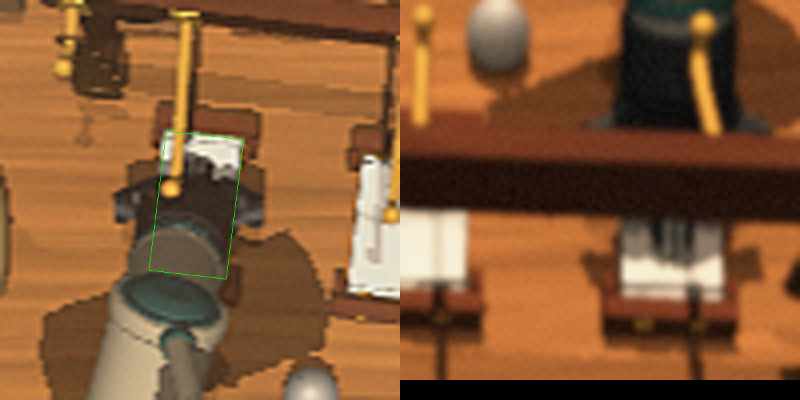

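send_rows(increments=[{"gripper": 1,"linear": [-0.0003,-0.0007,-0.0005],"delta_rot": [0,0,0]},{"gripper": 1,"linear": [-0.0005,-0.0015,-0.0008],"delta_rot": [0,0,0]},{"gripper": 1,"linear": [-0.0005,-0.0015,-0.001],"delta_rot": [0,0,0]}])

```text
clock: 16.95
position: [0.5597, 0.2188, 0.0317]
ee_rot: [0.265, 0.008, 0.964, 0.0]
contact_force: [3.3, 1.1, 13.5]
width: -0.0001
gripper_force: 7.3
```

It gave. I continue gently.

send_rows(increments=[{"gripper": 1,"linear": [0,0,-0.0005],"delta_rot": [0,0,0]},{"gripper": 1,"linear": [0,0,-0.001],"delta_rot": [0,0,0]},{"gripper": 1,"linear": [0,0,-0.001],"delta_rot": [0,0,0]}])

```text
clock: 17.25
position: [0.5599, 0.2189, 0.0301]
ee_rot: [0.265, 0.008, 0.964, 0.0]
contact_force: [0.2, -0.4, 19.7]
width: -0.0001
gripper_force: 9.8
```

send_rows(increments=[{"gripper": 1,"linear": [-0.0003,0,-0.0005],"delta_rot": [0,0,0]},{"gripper": 1,"linear": [-0.0005,0,-0.001],"delta_rot": [0,0,0]},{"gripper": 1,"linear": [-0.0005,0,-0.001],"delta_rot": [0,0,0]}])

```text
clock: 17.55
position: [0.56, 0.219, 0.0297]
ee_rot: [0.265, 0.008, 0.964, 0.0]
contact_force: [-0.0, -0.9, 21.7]
width: -0.0001
gripper_force: 11.0
```

send_rows(increments=[{"gripper": 1,"linear": [-0.0003,0,-0.0005],"delta_rot": [0,0,0]},{"gripper": 1,"linear": [-0.0005,0,-0.001],"delta_rot": [0,0,0]},{"gripper": 1,"linear": [-0.0005,0,-0.001],"delta_rot": [0,0,0]}])

```text
clock: 17.85
position: [0.56, 0.219, 0.0295]
ee_rot: [0.266, 0.008, 0.964, 0.0]
contact_force: [-0.4, -1.6, 25.6]
width: -0.0002
gripper_force: 12.9
```

send_rows(increments=[{"gripper": 1,"linear": [0,0,0.001],"delta_rot": [0,0,0]},{"gripper": 1,"linear": [0,0,0.002],"delta_rot": [0,0,0]},{"gripper": 1,"linear": [0,0,0.003],"delta_rot": [0,0,0]},{"gripper": 1,"linear": [0,0,0.003],"delta_rot": [0,0,0]}])

```text
clock: 18.25
position: [0.5596, 0.2189, 0.0309]
ee_rot: [0.265, 0.008, 0.964, 0.0]
contact_force: [5.0, -0.0, 13.1]
width: 0.0
gripper_force: 6.9
```

send_rows(increments=[{"gripper": 1,"linear": [0,0,0.001],"delta_rot": [0,0,0]},{"gripper": 1,"linear": [0,0,0.0015],"delta_rot": [0,0,0]},{"gripper": 1,"linear": [0,0,0.0015],"delta_rot": [0,0,0]}])

```text
clock: 18.55
position: [0.5587, 0.2188, 0.0313]
ee_rot: [0.264, 0.008, 0.965, 0.0]
contact_force: [5.6, -0.1, 8.9]
width: 0.0001
gripper_force: 4.5
```

send_rows(increments=[{"gripper": 1,"linear": [0,0,0.001],"delta_rot": [0,0,0]},{"gripper": 1,"linear": [0,0,0.002],"delta_rot": [0,0,0]},{"gripper": 1,"linear": [0,0,0.002],"delta_rot": [0,0,0]}])

```text
clock: 18.85
position: [0.5564, 0.2181, 0.0315]
ee_rot: [0.262, 0.008, 0.965, -0.001]
contact_force: [5.7, 0.5, 6.3]
width: 0.0001
gripper_force: 3.6
```

send_rows(increments=[{"gripper": 1,"linear": [0,0,0.0005],"delta_rot": [0,0,0]},{"gripper": 1,"linear": [0,0,0.001],"delta_rot": [0,0,0]},{"gripper": 1,"linear": [0,0,0.001],"delta_rot": [0,0,0]}])

```text
clock: 19.15
position: [0.5553, 0.2176, 0.0316]
ee_rot: [0.261, 0.008, 0.965, -0.001]
contact_force: [4.1, 1.4, 5.7]
width: -0.0
gripper_force: 3.2
```

The far end stays down: no rise on unloading. Now the near end.

send_rows(increments=[{"gripper": 1,"linear": [-0.01,0.001,0.015],"delta_rot": [0,0,0]},{"gripper": 1,"linear": [-0.03,0.003,0.025],"delta_rot": [0,0.05,0]},{"gripper": 1,"linear": [-0.05,0.005,0.025],"delta_rot": [0,0.1,0]},{"gripper": 1,"linear": [-0.059,0.006,0.02],"delta_rot": [0,0.14,0]},{"gripper": 1,"linear": [-0.059,0.006,0.015],"delta_rot": [0,0.14,0]},{"gripper": 1,"linear": [-0.059,0.006,0.015],"delta_rot": [0,0.14,0]}])

```text
clock: 19.75
position: [0.4928, 0.2215, 0.0435]
ee_rot: [0.189, 0.008, 0.982, -0.004]
contact_force: [-0.3, 0.5, 0.1]
width: -0.0003
gripper_force: 0.0
```

```bash
python3 -c "
from rot import *
s,q=st();print(s['position'],s['contact_force'],s['moment'],np.round(s['qpos'],3),dv(-.02,22))"
```

```text
[0.49281822 0.22148649 0.04346441] [-0.273477    0.54910027  0.05332246] [-0.02745844  0.2324687   0.02217845] [ 0.398  0.299  2.125 -0.407  0.399 -0.805] [ 0.00446799 -0.00348136 -0.00190172]
```

send_rows(increments=[{"gripper": 1,"linear": [0.002,0.002,-0.003],"delta_rot": [0,0,0]},{"gripper": 1,"linear": [0.002,0.002,-0.005],"delta_rot": [0,0,0]},{"gripper": 1,"linear": [0.002,0.002,-0.007],"delta_rot": [0,0,0]},{"gripper": 1,"linear": [0.002,0.002,-0.008],"delta_rot": [0,0,0]},{"gripper": 1,"linear": [0.002,0.002,-0.008],"delta_rot": [0,0,0]}])

```text
clock: 20.25
position: [0.4965, 0.2243, 0.037]
ee_rot: [0.191, 0.008, 0.982, -0.003]
contact_force: [0.1, -0.3, 0.6]
width: -0.0002
gripper_force: 0.0
```

send_rows(increments=[{"gripper": 1,"linear": [-0.0003,0,-0.0007],"delta_rot": [0,0,0]},{"gripper": 1,"linear": [-0.0005,0,-0.0014],"delta_rot": [0,0,0]},{"gripper": 1,"linear": [-0.0005,0,-0.002],"delta_rot": [0,0,0]}])

```text
clock: 20.55
position: [0.4962, 0.2245, 0.0355]
ee_rot: [0.191, 0.009, 0.982, -0.003]
contact_force: [-0.5, 0.7, 2.4]
width: -0.0003
gripper_force: 1.2
```

send_rows(increments=[{"gripper": 1,"linear": [-0.0003,0,-0.0007],"delta_rot": [0,0,0]},{"gripper": 1,"linear": [-0.0005,0,-0.0014],"delta_rot": [0,0,0]},{"gripper": 1,"linear": [-0.0005,0,-0.0014],"delta_rot": [0,0,0]}])

```text
clock: 20.85
position: [0.4962, 0.2246, 0.0348]
ee_rot: [0.192, 0.008, 0.981, -0.003]
contact_force: [-1.3, -1.6, 6.2]
width: -0.0
gripper_force: 3.2
```

send_rows(increments=[{"gripper": 1,"linear": [-0.0003,0,-0.0007],"delta_rot": [0,0,0]},{"gripper": 1,"linear": [-0.0005,0,-0.0014],"delta_rot": [0,0,0]},{"gripper": 1,"linear": [-0.0005,0,-0.0014],"delta_rot": [0,0,0]}])

```text
clock: 21.15
position: [0.4961, 0.2249, 0.0339]
ee_rot: [0.192, 0.008, 0.981, -0.002]
contact_force: [-2.2, -0.4, 8.0]
width: -0.0001
gripper_force: 4.3
```

send_rows(increments=[{"gripper": 1,"linear": [-0.0003,0,-0.0007],"delta_rot": [0,0,0]},{"gripper": 1,"linear": [-0.0005,0,-0.001],"delta_rot": [0,0,0]},{"gripper": 1,"linear": [-0.0005,0,-0.001],"delta_rot": [0,0,0]}])

```text
clock: 21.45
position: [0.4961, 0.2249, 0.0333]
ee_rot: [0.193, 0.008, 0.981, -0.002]
contact_force: [-2.1, -1.0, 10.7]
width: -0.0002
gripper_force: 5.3
```

send_rows(increments=[{"gripper": 1,"linear": [-0.0003,0,-0.0007],"delta_rot": [0,0,0]},{"gripper": 1,"linear": [-0.0005,0,-0.001],"delta_rot": [0,0,0]},{"gripper": 1,"linear": [-0.0005,0,-0.001],"delta_rot": [0,0,0]}])

```text
clock: 21.75
position: [0.496, 0.2249, 0.0326]
ee_rot: [0.193, 0.008, 0.981, -0.002]
contact_force: [-2.2, -3.1, 11.8]
width: 0.0002
gripper_force: 5.7
```

send_rows(increments=[{"gripper": 1,"linear": [-0.0003,-0.0003,-0.0007],"delta_rot": [0,0,0]},{"gripper": 1,"linear": [-0.0005,-0.0005,-0.001],"delta_rot": [0,0,0]},{"gripper": 1,"linear": [-0.0005,-0.0005,-0.001],"delta_rot": [0,0,0]}])

```text
clock: 22.05
position: [0.4959, 0.2249, 0.032]
ee_rot: [0.194, 0.008, 0.981, -0.002]
contact_force: [-1.2, -2.2, 12.2]
width: 0.0002
gripper_force: 6.4
```

send_rows(increments=[{"gripper": 1,"linear": [-0.0003,-0.0003,-0.0007],"delta_rot": [0,0,0]},{"gripper": 1,"linear": [-0.0005,-0.0003,-0.001],"delta_rot": [0,0,0]},{"gripper": 1,"linear": [-0.0005,-0.0003,-0.001],"delta_rot": [0,0,0]}])

```text
clock: 22.35
position: [0.4961, 0.2249, 0.0318]
ee_rot: [0.195, 0.008, 0.981, -0.001]
contact_force: [-3.8, -2.6, 16.3]
width: -0.0001
gripper_force: 8.5
```

send_rows(increments=[{"gripper": 1,"linear": [-0.0003,-0.0003,-0.0007],"delta_rot": [0,0,0]},{"gripper": 1,"linear": [-0.0005,-0.0003,-0.001],"delta_rot": [0,0,0]},{"gripper": 1,"linear": [-0.0005,-0.0003,-0.001],"delta_rot": [0,0,0]}])

```text
clock: 22.65
position: [0.4953, 0.2246, 0.0297]
ee_rot: [0.194, 0.008, 0.981, -0.001]
contact_force: [1.8, -0.5, 6.6]
width: -0.0002
gripper_force: 3.6
```

send_rows(increments=[{"gripper": 1,"linear": [0,0,-0.0007],"delta_rot": [0,0,0]},{"gripper": 1,"linear": [-0.0002,0,-0.0014],"delta_rot": [0,0,0]},{"gripper": 1,"linear": [-0.0002,0,-0.0014],"delta_rot": [0,0,0]}])

```text
clock: 22.95
position: [0.4952, 0.2246, 0.0285]
ee_rot: [0.194, 0.008, 0.981, -0.001]
contact_force: [0.0, -0.9, 10.5]
width: 0.0003
gripper_force: 5.7
```

send_rows(increments=[{"gripper": 1,"linear": [-0.0002,0,-0.0007],"delta_rot": [0,0,0]},{"gripper": 1,"linear": [-0.0004,0,-0.0012],"delta_rot": [0,0,0]},{"gripper": 1,"linear": [-0.0004,0,-0.0012],"delta_rot": [0,0,0]}])

```text
clock: 23.25
position: [0.4952, 0.2247, 0.0277]
ee_rot: [0.194, 0.008, 0.981, -0.001]
contact_force: [-0.2, -1.3, 13.5]
width: 0.0003
gripper_force: 6.6
```

send_rows(increments=[{"gripper": 1,"linear": [-0.0003,0,-0.0007],"delta_rot": [0,0,0]},{"gripper": 1,"linear": [-0.0005,0,-0.001],"delta_rot": [0,0,0]},{"gripper": 1,"linear": [-0.0005,0,-0.001],"delta_rot": [0,0,0]}])

```text
clock: 23.55
position: [0.4951, 0.2247, 0.0271]
ee_rot: [0.195, 0.008, 0.981, -0.001]
contact_force: [-0.9, -2.4, 14.8]
width: -0.0002
gripper_force: 7.5
```

send_rows(increments=[{"gripper": 1,"linear": [-0.0003,-0.0002,-0.0007],"delta_rot": [0,0,0]},{"gripper": 1,"linear": [-0.0004,-0.0003,-0.001],"delta_rot": [0,0,0]},{"gripper": 1,"linear": [-0.0004,-0.0003,-0.001],"delta_rot": [0,0,0]}])

```text
clock: 23.85
position: [0.4951, 0.2247, 0.0267]
ee_rot: [0.195, 0.008, 0.981, -0.001]
contact_force: [-1.8, -1.6, 19.3]
width: 0.0002
gripper_force: 9.7
```

send_rows(increments=[{"gripper": 1,"linear": [-0.0002,0,-0.0007],"delta_rot": [0,0,0]},{"gripper": 1,"linear": [-0.0002,0,-0.0007],"delta_rot": [0,0,0]}])

```text
clock: 24.05
position: [0.495, 0.2247, 0.0263]
ee_rot: [0.196, 0.008, 0.981, -0.001]
contact_force: [-2.2, -2.2, 20.5]
width: -0.0001
gripper_force: 10.6
```

send_rows(increments=[{"gripper": 1,"linear": [0,0,0.001],"delta_rot": [0,0,0]},{"gripper": 1,"linear": [0,0,0.002],"delta_rot": [0,0,0]},{"gripper": 1,"linear": [0.001,0,0.003],"delta_rot": [0,0,0]},{"gripper": 1,"linear": [0.002,0.001,0.004],"delta_rot": [0,0,0]},{"gripper": 1,"linear": [0.002,0.001,0.004],"delta_rot": [0,0,0]}])

```text
clock: 24.55
position: [0.4947, 0.2248, 0.0274]
ee_rot: [0.192, 0.008, 0.981, -0.002]
contact_force: [3.3, -1.3, 6.4]
width: 0.0001
gripper_force: 3.6
```

send_rows(increments=[{"gripper": 1,"linear": [0,0,0.0007],"delta_rot": [0,0,0]},{"gripper": 1,"linear": [0,0,0.001],"delta_rot": [0,0,0]},{"gripper": 1,"linear": [0,0,0.001],"delta_rot": [0,0,0]}])

```text
clock: 24.85
position: [0.4935, 0.2245, 0.0275]
ee_rot: [0.191, 0.008, 0.981, -0.002]
contact_force: [3.8, 0.3, 4.4]
width: -0.0001
gripper_force: 2.1
```

send_rows(increments=[{"gripper": 1,"linear": [0,0,0.0007],"delta_rot": [0,0,0]},{"gripper": 1,"linear": [0,0,0.001],"delta_rot": [0,0,0]},{"gripper": 1,"linear": [0,0,0.001],"delta_rot": [0,0,0]}])

```text
clock: 25.15
position: [0.4919, 0.2236, 0.0276]
ee_rot: [0.19, 0.009, 0.982, -0.003]
contact_force: [2.2, -0.4, 2.3]
width: 0.0
gripper_force: 0.9
```

Near end home. Now I verify the far end by light touch.

send_rows(increments=[{"gripper": 1,"linear": [0,0,0.02],"delta_rot": [0,0,0]},{"gripper": 1,"linear": [0,0,0.025],"delta_rot": [0,-0.14,0]},{"gripper": 1,"linear": [0.025,-0.002,0.025],"delta_rot": [0,-0.14,0]},{"gripper": 1,"linear": [0.05,-0.004,0.018],"delta_rot": [0,-0.14,0]},{"gripper": 1,"linear": [0.066,-0.006,0.01],"delta_rot": [0,-0.14,0]},{"gripper": 1,"linear": [0.066,-0.006,0.007],"delta_rot": [0,-0.14,0]},{"gripper": 1,"linear": [0.066,-0.006,0.006],"delta_rot": [0,-0.14,0]},{"gripper": 1,"linear": [0.066,-0.006,0.006],"delta_rot": [0,-0.14,0]}])

```text
clock: 25.95
position: [0.5576, 0.2174, 0.0334]
ee_rot: [0.258, 0.009, 0.966, -0.003]
contact_force: [0.3, -0.2, -0.6]
width: -0.0002
gripper_force: 0.0
```

```bash
python3 -c "
from rot import *
s,q=st();print(s['position'],s['contact_force'],np.round(s['qpos'],3),dv(-.02,30))"
```

```text
[0.55757077 0.21744114 0.03335065] [ 0.306943   -0.15659251 -0.61167032] [ 0.372  0.371  2.133 -0.916  0.243 -0.326] [ 0.0010635  -0.0018354  -0.00143809]
```

send_rows(increments=[{"gripper": 1,"linear": [0,0,-0.001],"delta_rot": [0,0,0]},{"gripper": 1,"linear": [0,0,-0.002],"delta_rot": [0,0,0]},{"gripper": 1,"linear": [0,0,-0.003],"delta_rot": [0,0,0]},{"gripper": 1,"linear": [0,0,-0.003],"delta_rot": [0,0,0]}])

```text
clock: 26.35
position: [0.5587, 0.2181, 0.0313]
ee_rot: [0.259, 0.009, 0.966, -0.002]
contact_force: [0.3, 0.1, 0.0]
width: -0.0001
gripper_force: 0.0
```

send_rows(increments=[{"gripper": 1,"linear": [0,0,-0.001],"delta_rot": [0,0,0]},{"gripper": 1,"linear": [0,0,-0.0015],"delta_rot": [0,0,0]},{"gripper": 1,"linear": [0,0,-0.0015],"delta_rot": [0,0,0]}])

```text
clock: 26.65
position: [0.5589, 0.218, 0.0297]
ee_rot: [0.259, 0.009, 0.966, -0.002]
contact_force: [-0.1, -0.1, -0.5]
width: -0.0
gripper_force: 0.0
```

send_rows(increments=[{"gripper": 1,"linear": [0,0,-0.001],"delta_rot": [0,0,0]},{"gripper": 1,"linear": [0,0,-0.0015],"delta_rot": [0,0,0]},{"gripper": 1,"linear": [0,0,-0.0015],"delta_rot": [0,0,0]}])

```text
clock: 26.95
position: [0.5591, 0.2181, 0.0286]
ee_rot: [0.259, 0.009, 0.966, -0.002]
contact_force: [-1.5, -0.4, 4.0]
width: -0.0003
gripper_force: 1.8
```

Contact is at 0.0288, an 8.3 mm drop from the laid position, so the far end is home too. I retreat and hand in.

send_rows(increments=[{"gripper": 1,"linear": [-0.01,0.001,0.015],"delta_rot": [0,0,0]},{"gripper": 1,"linear": [-0.04,0.004,0.03],"delta_rot": [0,0,0]},{"gripper": 1,"linear": [-0.08,0.008,0.05],"delta_rot": [0,0,0]},{"gripper": 1,"linear": [-0.11,0.011,0.08],"delta_rot": [0,0.1,0]},{"gripper": 1,"linear": [-0.13,0.013,0.12],"delta_rot": [0,0.2,0]},{"gripper": 1,"linear": [-0.13,0.013,0.12],"delta_rot": [0,0.2,0]},{"gripper": 1,"linear": [-0.13,0.013,0.12],"delta_rot": [0,0.2,0]}])

```text
clock: 27.65
position: [0.4312, 0.2331, 0.153]
ee_rot: [0.165, 0.009, 0.986, -0.0]
contact_force: [-0.1, -0.2, 0.0]
width: -0.0001
gripper_force: 0.0
```

Run:
```python
from rot import *
from h import *
from rig import optics,sign_off
d=optics.get_image('top');o=np.array([.527,.2207]);c,sn=np.cos(-.096),np.sin(-.096);R=np.array([[c,-sn],[sn,c]])
w=white(d,(258,222),32,110);W=(unproj(d,w,.0245)[:,:2]-o)@R;print(len(w),W.max(0),W.min(0),W.mean(0))
s,q=st();print(s['position'],s['contact_force'],np.abs(s['qd']).max())
print(sign_off())
```

```text
478 [0.05859192 0.03633842] [-0.05950943 -0.03184132] [-0.00146109 -0.00367207]
[0.43035672 0.23191388 0.1507171 ] [0.22763426 0.01306252 0.17622114] 0.06182197929775307
the job is handed in; nothing more can be done
None
```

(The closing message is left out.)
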